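# Close the parts case on its sliding divider rack

## Task

Put the lid on the open blue parts case: all five orange teeth under it must go down into the five gaps of the wooden divider rack inside, and the lid must sit fully home and level with its skirt around the case on all sides. The rack has probably slid towards one end, so feel for the gaps with the teeth, slide the rack back along with them until the lid lines up with the case, and lower it gently, never forcing or dropping it. Then let go, and leave the jar, the screwdriver and the tin where they are.

Things in the scene. Friction and masses are not known exactly. Their poses are not given: they have to be found in the camera images.
- case: Open blue steel box fixed to the bench, 94 mm (x) x 171 mm (y) x 60 mm high, walls 8 mm, inside 78 x 155 mm. Origin: centre of its underside, on the bench; z up, long side along y. A wooden divider rack inside slides along the case's y axis up to 10 mm either way from the middle, needs about 6 N to move and stays where left. The rack's position is not reported. See case_mouth.
- case_mouth (a point): Centre of the case's open top, level with the rim, 60 mm above the bench. The light wooden rack's top is 5 mm below it. Rack: 5 gaps in a row along y, pitch 23 mm, each 15 mm wide (y), 74 mm long (x), 42 mm deep; 8 mm partitions between, a solid 14 mm block at each end. With the rack in the middle the centre gap is right under this point. Hardware at the bottom is out of the teeth's way.
- lid_handle (a point): Centre of the lid's black bar handle, half-way up; over the lid's centre; x, y axes are the lid's, long side along y, z up. Handle 22 mm (x) x 90 mm (y) x 46 mm tall on the plate's top. Lid 0.3 to 0.5 kg, light grey metal plate 106 x 183 x 6 mm. This point is 29 mm above the plate's underside, 53 mm above the bench at the start, 89 mm above the bench when home (plate on rim). Half a turn is the same.
- lid_teeth (a point): Centre of the lid's underside at the tooth tips, 53 mm below lid_handle; at the start the lid stands on its teeth on the bench. Five orange teeth in a row along y: pitch 23 mm, each 11 mm thick (y), 50 mm wide (x), 24 mm long below the plate. A skirt round the plate's edge, 4 mm thick, reaches 6 mm below the plate, clear inside 98 x 175 mm: 2 mm play all round the case.
- varnish: Amber jar with red cap, 64 mm diameter, 85 mm tall, standing on the bench; origin centre of its underside. A bystander.
- screwdriver: Red-handled screwdriver, 190 mm long, lying on the bench; origin at its underside. A bystander.
- tin: Yellow tin, 72 mm diameter, 95 mm tall, standing on the bench; origin centre of its underside. A bystander.
Mind the look-alikes: they are no part of the job. Leave any green look-alike of the case alone. What is shaped like the part that bears lid_handle but purple is not meant.

How it is judged:
At the end, for the whole second after the job is handed in: The lid rests on the case's rim: its handle centre 86 to 91 mm above the case's origin, within 4 mm of the case's centre in x and y, level within 0.03 rad, square to the case within 0.06 rad, at rest; jar, screwdriver and tin within 30 mm of their starts (z of lid_handle in the frame of case between 0.086 and 0.091 m and x of lid_handle in the frame of case between -0.004 and 0.004 m and y of lid_handle in the frame of case between -0.004 and 0.004 m and angle between lid_handle's own z axis and vertical below 0.03 rad and angle between the x axis of lid_handle and the x axis of case, either way round below 0.06 rad and linear speed of lid below 0.02 m/s and distance of each of varnish, screwdriver, tin from where it was at the start of the episode below 0.03 m); the robot touches nothing.
It fails at once if the lid is forced or dropped onto the case (more than 60 N between them) (contact force between lid and case above 60 N).
It fails at once if the jar is pushed away by more than 30 mm (distance of varnish from where it was at the start of the episode above 0.03 m).
It fails at once if the screwdriver is pushed away by more than 30 mm (distance of screwdriver from where it was at the start of the episode above 0.03 m).
It fails at once if the tin is pushed away by more than 30 mm (distance of tin from where it was at the start of the episode above 0.03 m).
It also fails if it takes over 64 s, if anything falls off the work surface, if the arm or the gripper's body presses on something with over 40 N, if the wrist force passes 120 N, or if a joint passes its speed limit or range.

## Robot

A 7-joint arm with a two-finger parallel gripper is mounted at the origin on the work surface. World frame = base frame: x ahead of the robot, y to its left, z up, the work surface at z = 0. Lengths are in m, angles in rad, forces in N, time in s.
With the tool pointing down it reaches from about 0.4 to 0.85 m from the base axis. Payload 4.4 kg.
Tool frame: the origin (TCP) lies between the finger pads; the fingertips stand 17 mm ahead of it and the grasp point (between the pads) lies 2 mm behind it; y points along the fingers, z is the direction in which the jaws open and shut, and the axes are right-handed (so a half turn about y gives the same grasp; the last joint's range is limited). The gripper opens to 94 mm and grips with 3 to 60 N. Pads are 16 mm wide; open, the fingers measure 119 mm over their backs; the gripper's body (75 mm by 177 mm) begins 78 mm behind the grasp point.
Start: joints at [-1.264, 0.628, 0.038, 1.517, -0.027, 0.996, -0.02], TCP at [0.237, 0.605, 0.222] pointing down, gripper open.
Joint ranges: [-3.06, 3.06], [-0.37, 2.12], [-1.25, 1.32], [0.18, 2.47], [-1.1, 4.24], [0.23, 1.98], [-2.94, 2.94]. Speed limits (rad/s): [2.57, 2.57, 3.14, 3.14, 3.14, 3.14, 3.14].

## Interface

Orientations are given as a unit quaternion [x, y, z, w].
In Python, from workcell import * gives the robot as it stands.
- The arm moves only by the tool carry_out, never from a script. Its argument "increments" is a list of rows, each a list of 2 entries, a list of its own where there are three numbers: the shift along the world's x, y, z in cm, then the turn, a rotation vector about the world's x, y, z in degrees. In form: [[[dx, dy, dz], [ax, ay, az]], ...]. A call has exactly 10 rows; each row shifts and turns the pose as measured when the row begins; what a row does not reach is not made up. A row lasts 1/12 s, in which the tool goes at most 41.7 mm and 7.16 degrees, less where a joint would pass 70% of its speed; a pose out of reach is approached as far as the arm can. A call with a gripper value outside its range is refused whole. "claw" is the opening, from 0 (shut) to 1 (fully open), set as the call begins (left out, the last holds). The fingers move at their own pace and stop on an object; "squeeze" is the grip in N (left out, the last holds). Time passes only in rows, so rows that do not move let the fingers close, or fill a call up. It gives the time, the measured TCP pose, the force and the opening at its end, in the units of the state.
- get_state(): the state, without advancing time (a new reading comes with each control period).
- camera(name): name is "side" or "top"; returns a dict with "pixels" (400x640x3 uint8, blue, green, red), "range_z" (400x640 float32, m along the optical axis (not along the pixel's ray), 0 where there is no reading), "fx", "fy", "cx", "cy" (pixels), "world_from_camera" (4x4, takes a point from camera to world coordinates). Camera axes: x right, y down, z forward; pixel columns grow to the right and rows downward; lengths in m; the calibration is good to about 2 mm. A picture is of the moment at which its call begins.
- finish_job(): hands the job in, once; it reports no verdict.
The state is a dict: "clock": time; "joint_pos": joint angles; "dq": joint speeds; "tau": joint torques, N m; "eef_pos": TCP position; "eef_rot": TCP orientation; "ft_force": force on the tool from outside, world axes, zero at the start; "torque": the same for the moment, N m; "grip_width": finger opening in m.
Only numpy, scipy, OpenCV 4.12 (cv2) and the standard library are available. Lean on these libraries where they do the work, as an engineer would, in place of code of your own. Each camera call takes 0.05 s, during which the arm holds its last target.

## Working session

There is one attempt and no reset: what is moved stays moved. The work goes in short steps, Python scripts to look and compute and a tool call to move; the robot and the scene stay as the last step left them, time stands still between calls to the robot, and variables do not carry over. Pictures are saved under pics/ and viewed, and the job is handed in when it is done.

Besides the shell and the picture viewer there is one more tool, called after "Emit:" as name([rows], argument=value, ...), one row to a line, values as JSON. carry_out: Moves the arm, as the interface text tells. Its arguments: {"type":"object","properties":{"increments":{"type":"array","items":{"type":"array"}},"claw":{"type":"number"},"squeeze":{"type":"number"}},"required":["increments"]}

```bash
mkdir -p pics; ls; python3 - <<'E'
from workcell import *
import cv2,pickle
print(get_state())
for n in("top","side"):
    c=camera(n); cv2.imwrite(f"pics/{n}0.png",c["pixels"]); pickle.dump(c,open(f"{n}0.pkl","wb"))
    print(n,c["fx"],c["fy"],c["cx"],c["cy"],c["world_from_camera"])
E
```

```text
pics
{'clock': 0.0, 'joint_pos': array([-1.26380154,  0.62933347,  0.03845773,  1.51834875, -0.02704439,
        0.99631675, -0.02001445]), 'dq': array([ 6.06138648e-04,  1.73159441e-05, -2.22266151e-04,  2.18426903e-03,
        1.53465947e-04,  4.01096894e-04, -8.27242619e-04]), 'tau': array([ 2.34738882e-04, -5.49741733e+01,  1.14369180e+00, -1.86627853e+01,
       -5.22762607e-02,  2.37605773e-02,  1.56031801e-04]), 'eef_pos': array([0.23648004, 0.60477281, 0.22156875]), 'eef_rot': array([ 0.6955106 , -0.13118369,  0.1309335 , -0.694199  ]), 'ft_force': array([ 0.6049095 , -0.12346192,  0.68503665]), 'torque': array([-0.0431452 , -0.00211611, -0.0133732 ]), 'grip_width': 0.09389189812326379}
top 399.37400185884877 399.37400185884877 323.4040818982631 195.05981580331743 [[ 0.01139278 -0.98622497  0.16501668  0.4189837 ]
 [-0.99970908 -0.01474265 -0.0190896   0.01354923]
 [ 0.02125942 -0.16475119 -0.98610602  0.8737082 ]
 [ 0.          0.          0.          1.        ]]
side 486.32966097207884 486.32966097207884 318.90670132643095 204.09774527294297 [[ 0.75232181 -0.32384953  0.57370147 -0.12148372]
 [-0.65837821 -0.40059126  0.63723212 -0.76642441]
 [ 0.02345247 -0.85711617 -0.51458902  0.69140179]
 [ 0.          0.          0.          1.        ]]
```

View pics/top0.png

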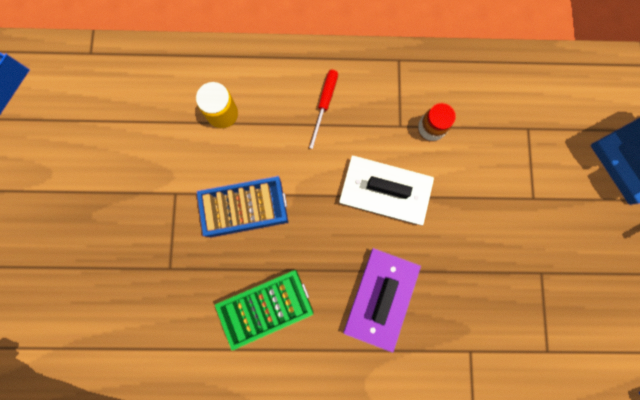

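View pics/side0.png

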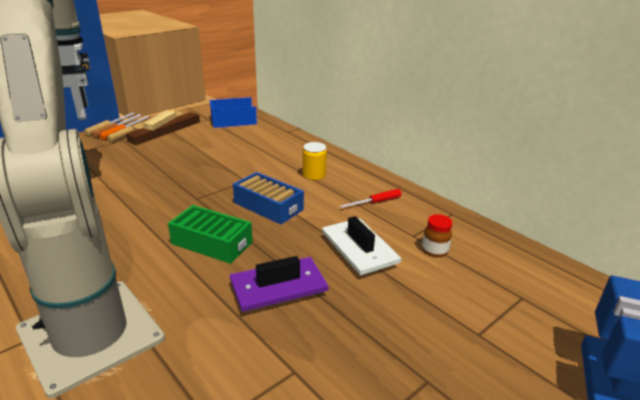

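Top view: the blue case with a wooden rack is at (242,206) and its green look-alike at (264,309). The light-grey lid is at (387,190) and the purple look-alike at (382,300). The blue case and the grey lid fit the description. Next I'll measure them and confirm in an enlarged crop.

```bash
cat > h.py <<'E'
import numpy as np,cv2
def cloud(c):
    z=c["range_z"]; v,u=np.mgrid[:z.shape[0],:z.shape[1]]
    P=np.stack([(u-c["cx"])/c["fx"]*z,(v-c["cy"])/c["fy"]*z,z],-1)
    T=c["world_from_camera"]; W=P@T[:3,:3].T+T[:3,3]; W[z==0]=np.nan
    return W
def rect(xy):
    (cx,cy),(w,h),a=cv2.minAreaRect((xy*1000).astype(np.float32))
    if w<h: w,h,a=h,w,a+90
    return cx,cy,w,h,a   # long axis angle a deg from x
E
python3 - <<'E'
import pickle,cv2,numpy as np
from h import *
for n in("top","side"):
    c=pickle.load(open(n+"0.pkl","rb")); W=cloud(c); p=c["pixels"]; hsv=cv2.cvtColor(p,cv2.COLOR_BGR2HSV)
    H,S,V=[hsv[...,i].astype(int) for i in range(3)]
    X,Y,Z=W[...,0],W[...,1],W[...,2]
    roi=(X>0.2)&(X<0.75)&(abs(Y)<0.4)
    def rep(nm,m):
        m=m&roi
        if m.sum()<10: print(n,nm,"few");return
        k,l,st,_=cv2.connectedComponentsWithStats(m.astype(np.uint8),connectivity=8)
        i=1+np.argmax(st[1:,4]); m=l==i
        print(n,nm,m.sum(),np.round(rect(W[m][:,:2]),1),"zmed",np.round(np.nanmedian(Z[m])*1000,1),"mean",np.round(W[m].mean(0)*1000,1), "z5,95",np.round(np.percentile(Z[m],[5,95])*1000,1))
    rep("case rim",(H>100)&(H<125)&(S>120)&(Z>.05))
    rep("case",(H>100)&(H<125)&(S>120))
    rep("rack",(Z>.045)&(Z<.062)&(H>10)&(H<30)&(S>50))
    rep("lid plate",(S<50)&(V>150)&(Z>.02)&(Z<.04))
    rep("handle",(V<70)&(Z>.065)&(Z<.09))
    rep("tin",(H>18)&(H<32)&(S>150)&(Z>.06)); rep("red",((H<6)|(H>174))&(S>150)&(Z>.07)); rep("scr",((H<6)|(H>174))&(S>150)&(Z<.05))
    if n=="top":
        a=cv2.resize(p[150:250,190:300],None,fx=7,fy=5.9,interpolation=cv2.INTER_CUBIC)[:,:]
        cv2.imwrite("pics/c1.png",cv2.resize(p[140:250,190:300],(590,590),interpolation=cv2.INTER_CUBIC))
        cv2.imwrite("pics/c2.png",cv2.resize(p[140:240,330:440],(660,600),interpolation=cv2.INTER_CUBIC))
E
```

```text
top case rim 980 [530.7 165.9 171.1  94.  101.5] zmed 59.6 mean [528.5 164.6  59.3] z5,95 [55.2 61.9]
top case 1344 [530.7 165.9 171.1  94.  101.5] zmed 58.9 mean [531.9 152.6  48.4] z5,95 [ 5.3 61.7]
top rack 291 [518.7 234.9  75.7  16.4  11.5] zmed 54.4 mean [517.9 233.3  53.9] z5,95 [48.  56.9]
top lid plate 3481 [ 573.7 -139.2  183.4  106.8   75.5] zmed 29.8 mean [ 571.5 -137.8   29.8] z5,95 [27.4 32.3]
top handle 453 [ 345.8 -125.7   84.4   19.1  160.7] zmed 75.5 mean [ 345.1 -124.4   75.1] z5,95 [70.4 77.8]
top tin 253 [726.8 220.2  66.8  25.5 111.4] zmed 80.4 mean [723.7 216.5  77.9] z5,95 [62.4 88.4]
top red 563 [ 721.9 -246.9   54.4   53.4  134.7] zmed 84.7 mean [ 721.  -245.3   84.3] z5,95 [79.9 87.1]
top scr few
side case rim 542 [531.  163.4 173.6  99.9 101.2] zmed 59.2 mean [521.9 146.5  58. ] z5,95 [50.8 62.4]
side case 1438 [530.8 163.4 173.4 100.5 101.4] zmed 42.1 mean [510.1 137.9  39.6] z5,95 [ 9.2 61.4]
side rack 609 [535.7 177.  140.4  72.1 102.1] zmed 54.1 mean [537.2 174.2  53. ] z5,95 [46.3 57.3]
side lid plate 1572 [ 573.7 -138.7  188.6  107.7   75.6] zmed 30.6 mean [ 557.7 -161.2   30.3] z5,95 [26.5 32.8]
side handle 467 [ 343.5 -127.9   89.4   25.4  162.2] zmed 75.8 mean [ 341.3 -130.6   74.3] z5,95 [66.6 78.4]
side tin 205 [725.7 213.7  61.7  26.3 120.2] zmed 77.5 mean [726.5 210.4  76.9] z5,95 [61.7 90.6]
side red 344 [ 720.1 -249.7   56.6   52.9   39.2] zmed 85.0 mean [ 716.6 -252.3   83.7] z5,95 [75.4 87.2]
side scr few
```

View pics/c1.png

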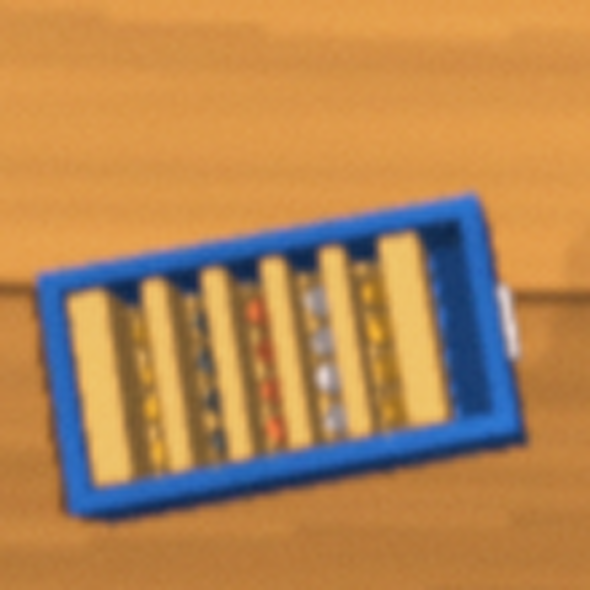

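View pics/c2.png

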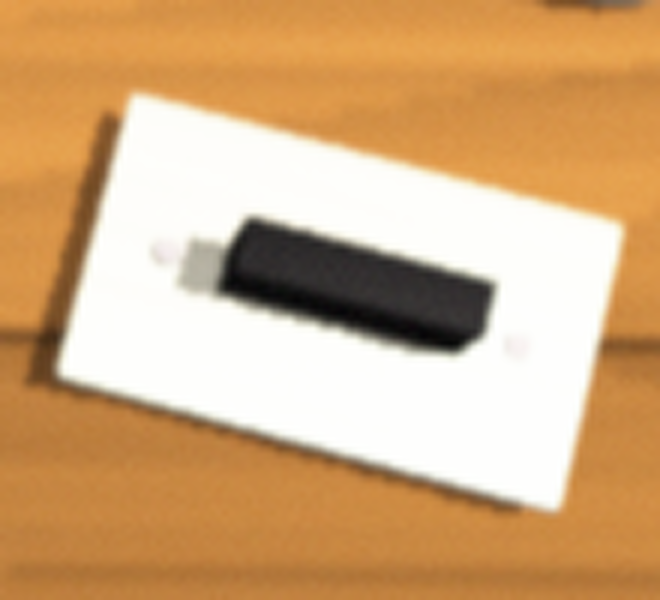

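Crops: c1 shows the blue case with the wooden rack pushed to its left end (+y), with a dark empty strip on the right. c2 shows the grey lid with the black bar handle from (240,250) to (490,310). Both measured sizes match (171×94 mm at 60 mm, 183×107 mm at 30 mm). Next is the gripper yaw and the rack offset.

```bash
python3 - <<'E'
import pickle,cv2,numpy as np
from h import *
from workcell import *
from scipy.spatial.transform import Rotation as R
s=get_state(); M=R.from_quat(s["eef_rot"]).as_matrix(); print(M.round(3)); print("jaw yaw",np.degrees(np.arctan2(M[1,2],M[0,2])))
for n in("top","side"):
    c=pickle.load(open(n+"0.pkl","rb")); W=cloud(c); hsv=cv2.cvtColor(c["pixels"],cv2.COLOR_BGR2HSV)
    H,S,V=[hsv[...,i].astype(int) for i in range(3)];X,Y,Z=[W[...,i] for i in range(3)]
    # lid handle
    d=np.hypot(X-.5737,Y+.139)
    m=(d<.07)&(Z>.068)&(Z<.09); print(n,"handle",np.round(rect(W[m][:,:2]),1),m.sum(),np.median(Z[m]))
    # rack along case axis
    a=np.radians(101.5); ey=np.array([np.cos(a),np.sin(a)]); ex=np.array([np.sin(a),-np.cos(a)])
    q=W[...,:2]-[.5307,.1655]; py=q@ey; px=q@ex
    m=(Z>.050)&(Z<.058)&(abs(px)<.036)&(abs(py)<.078)&(H>10)&(H<32)&(S>60)&(V>90)
    h,e=np.histogram(py[m]*1000,bins=np.arange(-78,80,2)); print([(int(x),int(k)) for x,k in zip(e,h)])
    m=(d<.0)
E
```

```text
[[ 0.931 -0.001  0.364]
 [-0.364 -0.002  0.931]
 [ 0.    -1.    -0.002]]
jaw yaw 68.63591909139149
top handle [ 573.4 -139.1   90.4   22.4   75.3] 492 0.07547447361102588
[(-78, 0), (-76, 0), (-74, 0), (-72, 0), (-70, 0), (-68, 0), (-66, 0), (-64, 0), (-62, 0), (-60, 11), (-58, 35), (-56, 33), (-54, 33), (-52, 35), (-50, 31), (-48, 34), (-46, 26), (-44, 0), (-42, 0), (-40, 0), (-38, 0), (-36, 0), (-34, 0), (-32, 0), (-30, 32), (-28, 34), (-26, 34), (-24, 34), (-22, 11), (-20, 0), (-18, 0), (-16, 0), (-14, 0), (-12, 0), (-10, 0), (-8, 16), (-6, 32), (-4, 37), (-2, 31), (0, 28), (2, 0), (4, 0), (6, 0), (8, 0), (10, 0), (12, 0), (14, 0), (16, 36), (18, 34), (20, 32), (22, 34), (24, 11), (26, 0), (28, 0), (30, 0), (32, 0), (34, 0), (36, 0), (38, 16), (40, 39), (42, 30), (44, 32), (46, 33), (48, 0), (50, 0), (52, 0), (54, 0), (56, 0), (58, 0), (60, 0), (62, 37), (64, 39), (66, 32), (68, 30), (70, 36), (72, 32), (74, 32), (76, 16)]
side handle [ 572.5 -139.3   92.8   23.8   75.1] 288 0.07624289293573677
[(-78, 0), (-76, 0), (-74, 0), (-72, 0), (-70, 0), (-68, 0), (-66, 0), (-64, 0), (-62, 1), (-60, 13), (-58, 16), (-56, 15), (-54, 8), (-52, 8), (-50, 7), (-48, 11), (-46, 9), (-44, 2), (-42, 0), (-40, 1), (-38, 0), (-36, 0), (-34, 1), (-32, 4), (-30, 17), (-28, 15), (-26, 10), (-24, 9), (-22, 5), (-20, 2), (-18, 0), (-16, 0), (-14, 0), (-12, 0), (-10, 4), (-8, 15), (-6, 15), (-4, 7), (-2, 8), (0, 12), (2, 2), (4, 0), (6, 0), (8, 0), (10, 0), (12, 1), (14, 8), (16, 15), (18, 18), (20, 10), (22, 7), (24, 3), (26, 2), (28, 1), (30, 0), (32, 0), (34, 0), (36, 4), (38, 8), (40, 18), (42, 12), (44, 5), (46, 8), (48, 5), (50, 0), (52, 0), (54, 0), (56, 0), (58, 2), (60, 5), (62, 18), (64, 9), (66, 9), (68, 10), (70, 5), (72, 8), (74, 9), (76, 6)]
```

Emit:
carry_out([
  [[1.7,-3.7,0],[0,0,-4.2]],
  [[1.7,-3.7,0],[0,0,-4.2]],
  [[1.7,-3.7,0],[0,0,-4.2]],
  [[1.7,-3.7,0],[0,0,-4.2]],
  [[1.7,-3.7,0],[0,0,-4.2]],
  [[1.7,-3.7,0],[0,0,-4.2]],
  [[1.7,-3.7,0],[0,0,-4.2]],
  [[1.7,-3.7,0],[0,0,-4.2]],
  [[1.7,-3.7,0],[0,0,-4.2]],
  [[1.7,-3.7,0],[0,0,-4.2]],
], claw=1, squeeze=60)

```text
clock: 0.93
eef_pos: [0.3982, 0.2315, 0.2174]
eef_rot: [-0.599, 0.378, -0.373, 0.599]
ft_force: [0.6, -0.1, 0.3]
grip_width: 0.0941
```

```bash
cat > st.py <<'E'
from workcell import *
import numpy as np, sys
from scipy.spatial.transform import Rotation as R
s=get_state(); M=R.from_quat(s["eef_rot"]).as_matrix()
np.set_printoptions(precision=2,suppress=True)
yaw=np.degrees(np.arctan2(M[1,2],M[0,2]))
print("t",round(s["clock"],2),"pos mm",np.array(s["eef_pos"])*1000,"yaw",round(yaw,2),"yaxis",np.round(M[:,1],4),"jaw z",np.round(M[2,2],4))
print("F",s["ft_force"],"T",s["torque"],"w",round(s["grip_width"]*1000,1),"dq",np.abs(s["dq"]).max().round(3),"q",np.array(s["joint_pos"]))
E
python3 st.py
```

```text
t 0.93 pos mm [398.17 231.48 217.41] yaw 25.8 yaxis [-0.01  0.   -1.  ] jaw z -0.0028
F [ 0.62 -0.15  0.28] T [-0.08 -0.01  0.02] w 94.1 dq 0.816 q [-0.78  0.38  0.26  2.03 -0.15  0.75  0.03]
```

Emit:
carry_out([
  [[1.75,-3.7,0],[0,0,-4.0]],
  [[1.75,-3.7,0],[0,0,-4.0]],
  [[1.75,-3.7,0],[0,0,-4.0]],
  [[1.75,-3.7,0],[0,0,-4.0]],
  [[1.75,-3.7,0],[0,0,-4.0]],
  [[1.75,-3.7,0],[0,0,-4.0]],
  [[1.75,-3.7,0],[0,0,-4.0]],
  [[1.75,-3.7,0],[0,0,-4.0]],
  [[1.75,-3.7,0],[0,0,-4.0]],
  [[1.0,-2.0,0],[0,0,-2.0]],
])

```text
clock: 1.77
eef_pos: [0.5645, -0.1351, 0.2167]
eef_rot: [-0.433, 0.561, -0.556, 0.434]
ft_force: [0.4, 0.6, -0.0]
grip_width: 0.0938
```

```bash
python3 st.py
```

```text
t 1.77 pos mm [ 564.53 -135.11  216.73] yaw -14.39 yaxis [-0.    0.01 -1.  ] jaw z -0.0039
F [ 0.36  0.62 -0.04] T [-0.13  0.1  -0.06] w 93.8 dq 0.448 q [-0.1   0.57  0.46  1.73 -0.32  0.92  0.24]
```

Emit:
carry_out([
  [[0.8,-0.3,-2],[0,0,0]],
  [[0,0,-2],[0,0,0]],
  [[0,0,-2],[0,0,0]],
  [[0,0,-2],[0,0,0]],
  [[0,0,-2],[0,0,0]],
  [[0,0,-1],[0,0,0]],
  [[0,0,-0.5],[0,0,0]],
  [[0,0,0],[0,0,0]],
  [[0,0,0],[0,0,0]],
  [[0,0,0],[0,0,0]],
])

```text
clock: 2.6
eef_pos: [0.5743, -0.1498, 0.0964]
eef_rot: [0.429, -0.562, 0.562, -0.429]
ft_force: [0.4, 0.1, 0.2]
grip_width: 0.0942
```

```bash
sed -i 's/precision=2/precision=4/' st.py; python3 st.py
```

```text
t 2.6 pos mm [ 574.2788 -149.8455   96.3607] yaw -15.24 yaxis [-0.0001 -0.0003 -1.    ] jaw z 0.0
F [0.4211 0.0899 0.2422] T [-0.0439  0.0452  0.0537] w 94.2 dq 0.011 q [-0.0268  0.7426  0.3804  1.7974 -0.4102  0.6802  0.3197]
```

Emit:
carry_out([
  [[-0.1,0.5,0],[0,0,0.6]],
  [[0,0.4,-1],[0,0,0]],
  [[0,0.1,-1],[0,0,0]],
  [[0,0,-1],[0,0,0]],
  [[0,0,-0.6],[0,0,0]],
  [[0,0,-0.2],[0,0,0]],
  [[0,0,0],[0,0,0]],
  [[0,0,0],[0,0,0]],
  [[0,0,0],[0,0,0]],
  [[0,0,0],[0,0,0]],
])

```text
clock: 3.43
eef_pos: [0.575, -0.1385, 0.0569]
eef_rot: [0.432, -0.558, 0.56, -0.434]
ft_force: [0.3, 0.0, -0.7]
grip_width: 0.0942
```

```bash
python3 st.py
```

```text
t 3.43 pos mm [ 575.043  -138.4879   56.8958] yaw -14.51 yaxis [ 0.0047 -0.0008 -1.    ] jaw z 0.0048
F [ 0.2528  0.0137 -0.6751] T [-0.1335  0.1136  0.0274] w 94.2 dq 0.002 q [-0.0211  0.7941  0.3397  1.8261 -0.4408  0.5914  0.3406]
```

Emit:
carry_out([
  [[-0.15,0,-0.3],[0,0.27,0]],
  [[0,0,-0.15],[0,0,0]],
  [[0,0,0],[0,0,0]],
  [[0,0,0],[0,0,0]],
  [[0,0,0],[0,0,0]],
  [[0,0,0],[0,0,0]],
  [[0,0,0],[0,0,0]],
  [[0,0,0],[0,0,0]],
  [[0,0,0],[0,0,0]],
  [[0,0,0],[0,0,0]],
])

```text
clock: 4.27
eef_pos: [0.5743, -0.139, 0.0532]
eef_rot: [0.433, -0.558, 0.56, -0.433]
ft_force: [0.2, 0.3, -0.1]
grip_width: 0.0941
```

```bash
python3 st.py
```

```text
t 4.27 pos mm [ 574.2558 -139.01     53.1593] yaw -14.53 yaxis [ 0.0019 -0.0015 -1.    ] jaw z 0.0022
F [ 0.2139  0.2725 -0.0682] T [-0.0577  0.0904 -0.0163] w 94.1 dq 0.002 q [-0.0195  0.8002  0.338   1.8266 -0.4418  0.5873  0.3416]
```

Well placed on the handle; close.

Emit:
carry_out([
  [[-0.05,0,0],[0,0,0]],
  [[0,0,0],[0,0,0]],
  [[0,0,0],[0,0,0]],
  [[0,0,0],[0,0,0]],
  [[0,0,0],[0,0,0]],
  [[0,0,0],[0,0,0]],
  [[0,0,0],[0,0,0]],
  [[0,0,0],[0,0,0]],
  [[0,0,0],[0,0,0]],
  [[0,0,0],[0,0,0]],
], claw=0, squeeze=60)

```text
clock: 5.1
eef_pos: [0.5737, -0.1391, 0.0532]
eef_rot: [0.433, -0.558, 0.56, -0.433]
ft_force: [-0.2, -0.5, 0.3]
grip_width: 0.0309
```

```bash
python3 st.py
```

```text
t 5.1 pos mm [ 573.6788 -139.0581   53.1952] yaw -14.53 yaxis [ 0.0019 -0.0015 -1.    ] jaw z 0.0022
F [-0.1511 -0.4522  0.2763] T [-0.0735  0.0424  0.0164] w 30.9 dq 0.001 q [-0.0193  0.7996  0.3378  1.8282 -0.442   0.5863  0.3421]
```

Emit:
carry_out([
  [[0,0,0],[0,0,0]],
  [[0,0,0],[0,0,0]],
  [[0,0,0],[0,0,0]],
  [[0,0,0],[0,0,0]],
  [[0,0,0],[0,0,0]],
  [[0,0,0],[0,0,0]],
  [[0,0,0.4],[0,0,0]],
  [[0,0,0.5],[0,0,0]],
  [[0,0,0.5],[0,0,0]],
  [[0,0,0.6],[0,0,0]],
])

```text
clock: 5.93
eef_pos: [0.5712, -0.1381, 0.0723]
eef_rot: [-0.434, 0.56, -0.558, 0.432]
ft_force: [-0.2, 0.6, -3.0]
grip_width: 0.0217
```

```bash
python3 st.py
```

```text
t 5.93 pos mm [ 571.1947 -138.125    72.2558] yaw -14.53 yaxis [-0.004   0.0001 -1.    ] jaw z -0.0039
F [-0.2032  0.5876 -3.007 ] T [-0.0609  0.0895  0.0074] w 21.7 dq 0.159 q [-0.0321  0.7717  0.3574  1.822  -0.4264  0.6284  0.329 ]
```

Emit:
carry_out([
  [[0,0,1.5],[0,0,0]],
  [[0,0,2],[0,0,0]],
  [[0,0,2],[0,0,0]],
  [[0,0.8,2],[0,0,0]],
  [[-0.2,1.5,2],[0,0,1.5]],
  [[-0.3,2,1],[0,0,2]],
  [[-0.3,2.5,0.5],[0,0,2]],
  [[-0.4,2.5,0],[0,0,2]],
  [[-0.4,2.5,0],[0,0,2]],
  [[-0.4,2.5,0],[0,0,2]],
])

```text
clock: 6.77
eef_pos: [0.5485, 0.0006, 0.1943]
eef_rot: [0.486, -0.513, 0.517, -0.484]
ft_force: [0.8, 0.6, -2.7]
grip_width: 0.022
```

```bash
python3 st.py
```

```text
t 6.77 pos mm [548.4549   0.6034 194.2778] yaw -3.41 yaxis [ 0.0017 -0.0067 -1.    ] jaw z 0.0021
F [ 0.8304  0.5822 -2.7487] T [-0.0425  0.0106  0.0139] w 22.0 dq 0.533 q [-0.3346  0.5495  0.4214  1.8447 -0.2909  0.8068  0.1748]
```

Emit:
carry_out([
  [[-0.25,2.5,0],[0,0,2]],
  [[-0.25,2.5,0],[0,0,2]],
  [[-0.25,2.5,0],[0,0,2]],
  [[-0.25,2.5,0],[0,0,2]],
  [[-0.25,2.2,0],[0,0,2]],
  [[-0.2,1.8,0],[0,0,2]],
  [[-0.1,1.2,0],[0,0,1.5]],
  [[-0.1,0.6,0],[0,0,0.7]],
  [[0,0.3,0],[0,0,0]],
  [[0,0,0],[0,0,0]],
])

```text
clock: 7.6
eef_pos: [0.526, 0.1755, 0.199]
eef_rot: [-0.549, 0.444, -0.446, 0.55]
ft_force: [-0.3, -1.1, -4.1]
grip_width: 0.0215
```

```bash
python3 st.py
```

```text
t 7.6 pos mm [526.0383 175.4886 198.9843] yaw 11.99 yaxis [ 0.0029 -0.002  -1.    ] jaw z 0.0024
F [-0.3284 -1.0795 -4.0783] T [-0.0742  0.0673  0.0369] w 21.5 dq 0.014 q [-0.6079  0.5414  0.3538  1.8227 -0.2433  0.818   0.0755]
```

Emit:
carry_out([
  [[0.3,-0.2,-1],[0,0.14,-0.5]],
  [[0,0,-1.5],[0,0,0]],
  [[0,0,-1.5],[0,0,0]],
  [[0,0,-1.3],[0,0,0]],
  [[0,0,-0.8],[0,0,0]],
  [[0,0,-0.4],[0,0,0]],
  [[0,0,0],[0,0,0]],
  [[0,0,0],[0,0,0]],
  [[0,0,0],[0,0,0]],
  [[0,0,0],[0,0,0]],
])

```text
clock: 8.43
eef_pos: [0.5337, 0.1602, 0.13]
eef_rot: [0.544, -0.45, 0.456, -0.541]
ft_force: [0.2, -0.5, -2.4]
grip_width: 0.0219
```

```bash
python3 st.py;  python3 - <<'E'
import pickle,cv2,numpy as np
from h import *
from workcell import *
for n in("top","side"):
    c=camera(n); pickle.dump(c,open(n+"1.pkl","wb")); W=cloud(c); p=c["pixels"];hsv=cv2.cvtColor(p,cv2.COLOR_BGR2HSV)
    cv2.imwrite(f"pics/{n}1.png",cv2.resize(p[130:250,170:330] if n=="top" else p[120:270,180:380],(800,600),interpolation=cv2.INTER_CUBIC))
    H,S,V=[hsv[...,i].astype(int) for i in range(3)];X,Y,Z=[W[...,i] for i in range(3)]
    m=(np.hypot(X-.529,Y-.17)<.12)&(S<60)&(V>140)&(Z<.125)&(Z>.085)
    print(n,"plate",np.round(rect(W[m][:,:2]),1),m.sum(),np.median(Z[m])*1000)
    q=np.c_[W[m],np.ones(m.sum())]; co=np.linalg.lstsq(np.c_[W[m][:,:2],np.ones(m.sum())],W[m][:,2],rcond=None)[0]; print("slope",co)
E
```

```text
t 8.43 pos mm [533.7157 160.1741 129.9593] yaw 10.27 yaxis [ 0.004  -0.0089 -1.    ] jaw z 0.0024
F [ 0.1937 -0.4957 -2.4326] T [-0.0722  0.083   0.0086] w 21.9 dq 0.007 q [-0.5556  0.6403  0.3204  1.8767 -0.2921  0.6691  0.1151]
top plate [532.9 160.3 183.6 106.6 100.3] 2351 106.95381594509279
slope [ 0.00747416 -0.0060191   0.10371119]
side plate [533.6 159.1 188.2 111.9 100.4] 964 107.69861269969138
slope [0.02056911 0.0097274  0.09504589]
```

View pics/top1.png

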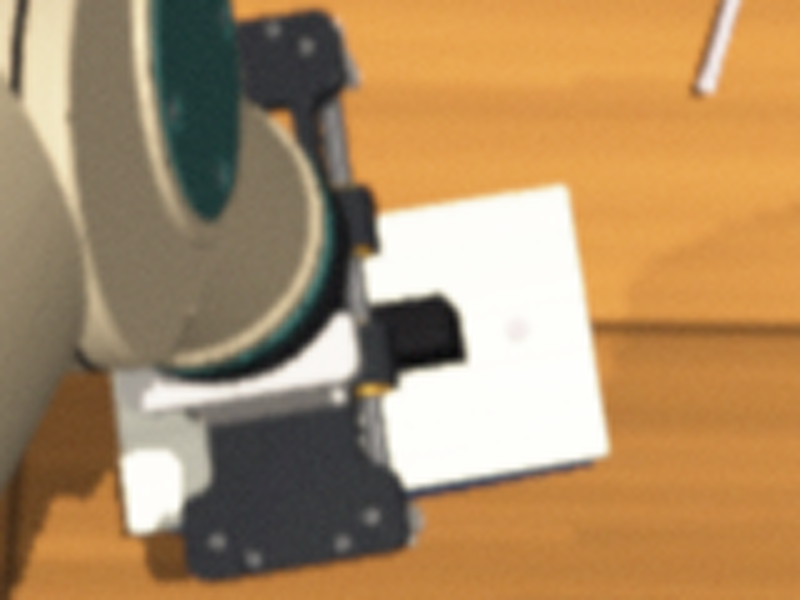

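View pics/side1.png

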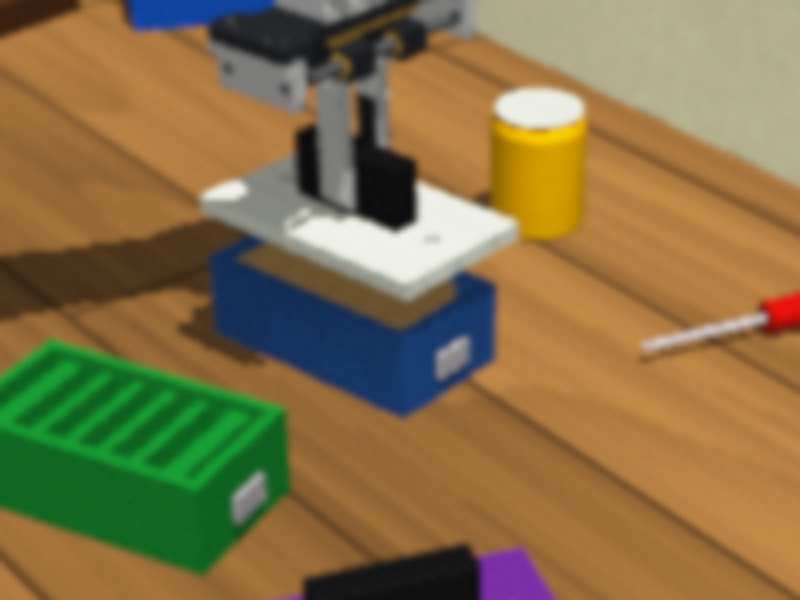

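The top view shows the held lid near-square above the case with the skirt end at about (590,455). The side view shows the teeth still clear above the rim. I'll correct the drift and tilt.

Emit:
carry_out([
  [[-0.1,0.4,0],[0.25,0.12,0.6]],
  [[-0.1,0.4,0],[0.25,0.11,0.6]],
  [[-0.1,0.3,0],[0,0,0]],
  [[-0.1,0.2,0],[0,0,0]],
  [[0,0,0],[0,0,0]],
  [[0,0,0],[0,0,0]],
  [[0,0,0],[0,0,0]],
  [[0,0,0],[0,0,0]],
  [[0,0,0],[0,0,0]],
  [[0,0,0],[0,0,0]],
])

```text
clock: 9.37
eef_pos: [0.5297, 0.1764, 0.1315]
eef_rot: [-0.547, 0.446, -0.446, 0.55]
ft_force: [0.5, 0.9, -4.0]
grip_width: 0.0218
```

```bash
python3 st.py
```

```text
t 9.37 pos mm [529.6895 176.4027 131.4679] yaw 11.74 yaxis [ 0.0022  0.0027 -1.    ] jaw z 0.0027
F [ 0.5037  0.9022 -3.958 ] T [-0.0821  0.0368 -0.0606] w 21.8 dq 0.003 q [-0.5691  0.6367  0.3063  1.874  -0.2952  0.6721  0.1179]
```

Emit:
carry_out([
  [[0,-0.1,-0.3],[-0.1,0.1,-0.2]],
  [[0,-0.1,-0.3],[0,0,0]],
  [[0,0,-0.3],[0,0,0]],
  [[0,0,-0.3],[0,0,0]],
  [[0,0,-0.3],[0,0,0]],
  [[0,0,-0.2],[0,0,0]],
  [[0,0,0],[0,0,0]],
  [[0,0,0],[0,0,0]],
  [[0,0,0],[0,0,0]],
  [[0,0,0],[0,0,0]],
])

```text
clock: 10.2
eef_pos: [0.5295, 0.1735, 0.1119]
eef_rot: [0.548, -0.448, 0.447, -0.547]
ft_force: [0.1, 0.1, -3.6]
grip_width: 0.0222
```

```bash
python3 st.py
```

```text
t 10.2 pos mm [529.5267 173.4598 111.8972] yaw 11.46 yaxis [-0.0008 -0.0001 -1.    ] jaw z -0.0008
F [ 0.1022  0.0678 -3.6242] T [-0.1062 -0.0129  0.0007] w 22.2 dq 0.001 q [-0.5565  0.6658  0.294   1.8869 -0.3075  0.6336  0.128 ]
```

Right on target. Now I feel downward in small steps.

Emit:
carry_out([
  [[0,0,-0.1],[0,0,0]],
  [[0,0,-0.1],[0,0,0]],
  [[0,0,-0.1],[0,0,0]],
  [[0,0,-0.1],[0,0,0]],
  [[0,0,-0.1],[0,0,0]],
  [[0,0,-0.1],[0,0,0]],
  [[0,0,0],[0,0,0]],
  [[0,0,0],[0,0,0]],
  [[0,0,0],[0,0,0]],
  [[0,0,0],[0,0,0]],
])

```text
clock: 11.03
eef_pos: [0.5299, 0.1737, 0.1057]
eef_rot: [-0.547, 0.448, -0.447, 0.548]
ft_force: [0.4, -0.1, -3.7]
grip_width: 0.0221
```

```bash
python3 st.py
```

```text
t 11.03 pos mm [529.8883 173.6737 105.7006] yaw 11.47 yaxis [ 0.0002  0.0004 -1.    ] jaw z 0.0002
F [ 0.4481 -0.0715 -3.6863] T [-0.0932  0.0336  0.0085] w 22.1 dq 0.001 q [-0.553   0.675   0.2887  1.8907 -0.312   0.6193  0.1318]
```

Emit:
carry_out([
  [[0,0,-0.1],[0,0,0]],
  [[0,0,-0.1],[0,0,0]],
  [[0,0,-0.1],[0,0,0]],
  [[0,0,-0.1],[0,0,0]],
  [[0,0,-0.1],[0,0,0]],
  [[0,0,-0.05],[0,0,0]],
  [[0,0,0],[0,0,0]],
  [[0,0,0],[0,0,0]],
  [[0,0,0],[0,0,0]],
  [[0,0,0],[0,0,0]],
])

```text
clock: 11.87
eef_pos: [0.5299, 0.1737, 0.0996]
eef_rot: [-0.547, 0.448, -0.447, 0.548]
ft_force: [0.3, 0.2, -3.1]
grip_width: 0.0218
```

```bash
python3 st.py
```

```text
t 11.87 pos mm [529.9199 173.6967  99.6018] yaw 11.48 yaxis [ 0.0002  0.0004 -1.    ] jaw z 0.0003
F [ 0.3404  0.1528 -3.0685] T [-0.0623  0.0272  0.0099] w 21.8 dq 0.002 q [-0.5496  0.6842  0.2836  1.8943 -0.3161  0.6062  0.1354]
```

Teeth are about 8.5 mm into the gaps with no contact force. Next I slide the rack back along −y of the case.

Emit:
carry_out([
  [[0.02,-0.1,0],[0,0,0]],
  [[0.02,-0.1,0],[0,0,0]],
  [[0.02,-0.1,0],[0,0,0]],
  [[0.02,-0.1,0],[0,0,0]],
  [[0.02,-0.1,0],[0,0,0]],
  [[0,-0.1,0],[0,0,0]],
  [[0,-0.1,0],[0,0,0]],
  [[0,0,0],[0,0,0]],
  [[0,0,0],[0,0,0]],
  [[0,0,0],[0,0,0]],
])

```text
clock: 12.7
eef_pos: [0.5302, 0.1719, 0.0998]
eef_rot: [-0.546, 0.448, -0.445, 0.55]
ft_force: [-0.8, 3.4, -4.2]
grip_width: 0.0216
```

```bash
python3 st.py
```

```text
t 12.7 pos mm [530.2282 171.9428  99.8243] yaw 11.65 yaxis [-0.0005  0.0074 -1.    ] jaw z 0.001
F [-0.8286  3.4005 -4.1603] T [ 0.7621  0.1559 -0.0709] w 21.6 dq 0.002 q [-0.537   0.682   0.2754  1.8962 -0.3196  0.6043  0.1478]
```

Emit:
carry_out([
  [[0.04,-0.2,0],[-0.3,0,0]],
  [[0.04,-0.2,0],[-0.3,0,0]],
  [[0.04,-0.2,0],[-0.3,0,0]],
  [[0.04,-0.2,0],[-0.3,0,0]],
  [[0.04,-0.2,0],[-0.3,0,0]],
  [[0.04,-0.2,0],[-0.3,0,0]],
  [[0.04,-0.2,0],[-0.3,0,0]],
  [[0.04,-0.2,0],[-0.3,0,0]],
  [[0.04,-0.2,0],[-0.3,0,0]],
  [[0.04,-0.2,0],[-0.3,0,0]],
])

```text
clock: 13.53
eef_pos: [0.5315, 0.1681, 0.0998]
eef_rot: [0.557, -0.441, 0.45, -0.541]
ft_force: [-0.8, 5.8, -4.0]
grip_width: 0.0215
```

```bash
python3 st.py
```

```text
t 13.53 pos mm [531.5073 168.0976  99.7808] yaw 11.86 yaxis [-0.0042 -0.0269 -0.9996] jaw z -0.0097
F [-0.7792  5.8171 -3.995 ] T [ 1.7712  0.3117 -0.1392] w 21.5 dq 0.039 q [-0.5686  0.6919  0.3072  1.8828 -0.2939  0.6238  0.1215]
```

Emit:
carry_out([
  [[0,0,0],[0.4,-0.1,0]],
  [[0,0,0],[0.4,-0.1,0]],
  [[0,0,0],[0.3,-0.1,0]],
  [[0,0,0],[0.2,0,0]],
  [[0,0,0],[0,0,0]],
  [[0,0,0],[0,0,0]],
  [[0,0,0],[0,0,0]],
  [[0,0,0],[0,0,0]],
  [[0,0,0],[0,0,0]],
  [[0,0,0],[0,0,0]],
])

```text
clock: 14.37
eef_pos: [0.5315, 0.1671, 0.0998]
eef_rot: [0.549, -0.445, 0.447, -0.548]
ft_force: [-0.4, 3.5, -3.2]
grip_width: 0.0218
```

```bash
python3 st.py; cat > look.py <<'E'
import pickle,cv2,numpy as np,sys
from h import *
from workcell import *
k=sys.argv[1]
for n in("top","side"):
    c=camera(n); pickle.dump(c,open(n+k+".pkl","wb")); W=cloud(c); p=c["pixels"];hsv=cv2.cvtColor(p,cv2.COLOR_BGR2HSV)
    cv2.imwrite(f"pics/{n}{k}.png",cv2.resize(p[130:250,170:330] if n=="top" else p[150:240,210:330],(800,600),interpolation=cv2.INTER_CUBIC))
    H,S,V=[hsv[...,i].astype(int) for i in range(3)];X,Y,Z=[W[...,i] for i in range(3)]
    m=(np.hypot(X-.53,Y-.17)<.12)&(S<60)&(V>110)&(Z<.1)&(Z>.055)
    print(n,"plate",np.round(rect(W[m][:,:2]),1),m.sum(),np.median(Z[m])*1000)
    med=np.median(Z[m]); m&=abs(Z-med)<.005
    co=np.linalg.lstsq(np.c_[W[m][:,:2],np.ones(m.sum())],W[m][:,2],rcond=None)[0]; print("slope",co)
E
python3 look.py 2
```

```text
t 14.37 pos mm [531.5414 167.0721  99.8106] yaw 11.82 yaxis [ 0.0015 -0.0029 -1.    ] jaw z 0.0009
F [-0.3648  3.4508 -3.2205] T [ 0.7894  0.1407 -0.0095] w 21.8 dq 0.001 q [-0.5399  0.6833  0.2839  1.8957 -0.3106  0.6047  0.147 ]
top plate [530.8 167.1 182.9 106.8 101.6] 2203 76.50776439121876
slope [ 0.00295677 -0.00124912  0.075098  ]
side plate [529.9 166.7 188.7 109.6 101.8] 1226 77.20257923958135
slope [0.00690689 0.00344045 0.07316362]
```

View pics/side2.png

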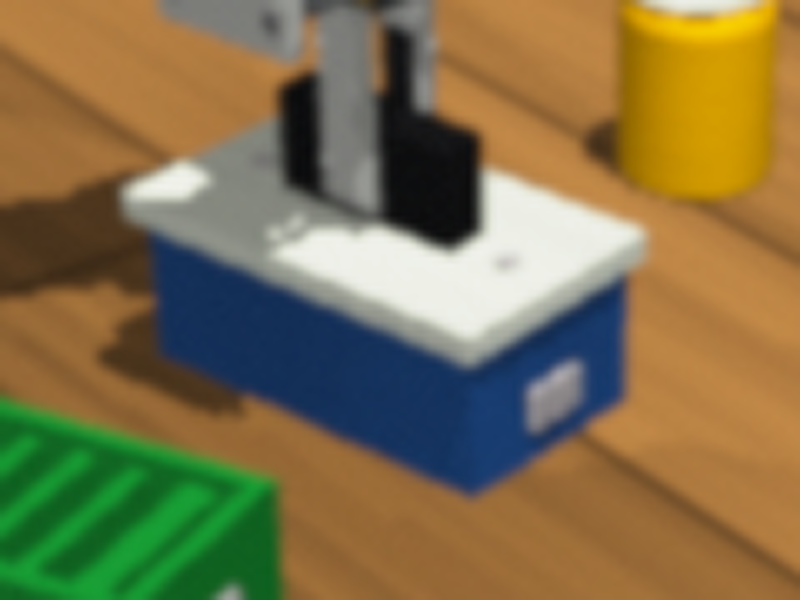

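The side view shows the lid level over the case, with the skirt overlapping evenly except for about 1.2 mm toward +y. One more small push, then I lower it.

Emit:
carry_out([
  [[0,-0.2,0],[-0.1,0,0]],
  [[0,-0.2,0],[-0.1,0,0]],
  [[0,-0.2,0],[-0.1,0,0]],
  [[0,-0.2,0],[-0.1,0,0]],
  [[0,-0.2,0],[0,0,0]],
  [[0,0,0],[0,0,0]],
  [[0,0,0],[0,0,0]],
  [[0,0,0],[0,0,0]],
  [[0,0,0],[0,0,0]],
  [[0,0,0],[0,0,0]],
])

```text
clock: 15.3
eef_pos: [0.5319, 0.1647, 0.0999]
eef_rot: [-0.549, 0.444, -0.446, 0.55]
ft_force: [0.6, 3.1, -4.3]
grip_width: 0.0217
```

```bash
python3 st.py
```

```text
t 15.3 pos mm [531.8729 164.7388  99.8873] yaw 11.98 yaxis [ 0.0032 -0.0009 -1.    ] jaw z 0.003
F [ 0.5872  3.0795 -4.2989] T [ 0.8455  0.1588 -0.0141] w 21.7 dq 0.002 q [-0.5332  0.6815  0.2808  1.8989 -0.3107  0.6004  0.1547]
```

Emit:
carry_out([
  [[-0.04,0.1,0],[0,0.15,-0.3]],
  [[0,0,0],[0,0,0]],
  [[0,0,0],[0,0,0]],
  [[0,0,0],[0,0,0]],
  [[0,0,0],[0,0,0]],
  [[0,0,0],[0,0,0]],
  [[0,0,0],[0,0,0]],
  [[0,0,0],[0,0,0]],
  [[0,0,0],[0,0,0]],
  [[0,0,0],[0,0,0]],
])

```text
clock: 16.13
eef_pos: [0.5317, 0.1646, 0.0999]
eef_rot: [0.549, -0.446, 0.448, -0.548]
ft_force: [-0.9, 2.2, -3.3]
grip_width: 0.0215
```

```bash
python3 st.py; python3 look.py 3
```

```text
t 16.13 pos mm [531.6536 164.6231  99.9364] yaw 11.61 yaxis [ 0.0006 -0.0023 -1.    ] jaw z 0.0001
F [-0.8787  2.2299 -3.327 ] T [ 0.727   0.1357 -0.0438] w 21.5 dq 0.002 q [-0.5352  0.6827  0.2838  1.8967 -0.3115  0.6051  0.1489]
top plate [530.4 164.9 183.5 106.3 101.7] 2195 76.60844351036256
slope [-0.00065203 -0.00105622  0.07710862]
side plate [530.1 163.8 187.6 112.9 102.4] 1232 77.14655336005517
slope [0.00831523 0.00519197 0.0721865 ]
```

Emit:
carry_out([
  [[0,0.12,0],[0,0,0]],
  [[0,0.1,0],[0,0,0]],
  [[0,0,0],[0,0,0]],
  [[0,0,0],[0,0,0]],
  [[0,0,0],[0,0,0]],
  [[0,0,-0.05],[0,0,0]],
  [[0,0,0],[0,0,0]],
  [[0,0,0],[0,0,0]],
  [[0,0,0],[0,0,0]],
  [[0,0,0],[0,0,0]],
])

```text
clock: 17.07
eef_pos: [0.532, 0.1649, 0.0995]
eef_rot: [0.549, -0.446, 0.448, -0.547]
ft_force: [-0.4, 1.4, -4.0]
grip_width: 0.0218
```

```bash
python3 st.py; python3 look.py 4
```

```text
t 17.07 pos mm [531.9622 164.8956  99.4543] yaw 11.58 yaxis [ 0.001  -0.0049 -1.    ] jaw z -0.0
F [-0.436   1.4177 -4.0051] T [ 0.4621  0.1271 -0.0092] w 21.8 dq 0.002 q [-0.5386  0.6844  0.2863  1.8956 -0.3102  0.6052  0.1456]
top plate [530.9 165.1 183.4 106.2 101.6] 2203 76.31607697945797
slope [ 0.00418218 -0.00215384  0.0743471 ]
side plate [530.7 164.1 186.8 112.  102.4] 1219 76.81264192329118
slope [0.00591821 0.0009386  0.07371588]
```

Both cameras put the lid within about 1 mm of the case centre, inside the play. Lower gently.

Emit:
carry_out([
  [[0,0.03,-0.1],[0.2,0,0]],
  [[0,0,-0.1],[0,0,0]],
  [[0,0,-0.1],[0,0,0]],
  [[0,0,-0.1],[0,0,0]],
  [[0,0,-0.1],[0,0,0]],
  [[0,0,0],[0,0,0]],
  [[0,0,0],[0,0,0]],
  [[0,0,0],[0,0,0]],
  [[0,0,0],[0,0,0]],
  [[0,0,0],[0,0,0]],
])

```text
clock: 18.0
eef_pos: [0.5322, 0.1648, 0.0939]
eef_rot: [0.548, -0.446, 0.448, -0.548]
ft_force: [0.2, 1.1, -3.2]
grip_width: 0.0214
```

```bash
python3 st.py
```

```text
t 18.0 pos mm [532.2205 164.7881  93.9358] yaw 11.57 yaxis [ 0.0013 -0.0015 -1.    ] jaw z 0.001
F [ 0.239   1.0952 -3.2149] T [ 0.3334  0.1799 -0.0305] w 21.4 dq 0.003 q [-0.531   0.692   0.2783  1.8994 -0.3162  0.5919  0.1525]
```

Emit:
carry_out([
  [[-0.04,0.03,-0.1],[0,0,0]],
  [[0,0,-0.1],[0,0,0]],
  [[0,0,-0.1],[0,0,0]],
  [[0,0,0],[0,0,0]],
  [[0,0,0],[0,0,0]],
  [[0,0,0],[0,0,0]],
  [[0,0,0],[0,0,0]],
  [[0,0,0],[0,0,0]],
  [[0,0,0],[0,0,0]],
  [[0,0,0],[0,0,0]],
])

```text
clock: 18.83
eef_pos: [0.5319, 0.1647, 0.0906]
eef_rot: [0.548, -0.446, 0.448, -0.548]
ft_force: [0.1, 0.9, -2.9]
grip_width: 0.0215
```

```bash
python3 st.py
```

```text
t 18.83 pos mm [531.9057 164.7443  90.6267] yaw 11.57 yaxis [ 0.0016 -0.002  -1.    ] jaw z 0.0012
F [ 0.0911  0.9178 -2.9324] T [0.246  0.077  0.0312] w 21.5 dq 0.002 q [-0.53    0.6967  0.2759  1.9022 -0.3182  0.5841  0.1537]
```

Emit:
carry_out([
  [[0,0,-0.08],[0,0,0]],
  [[0,0,-0.08],[0,0,0]],
  [[0,0,0],[0,0,0]],
  [[0,0,0],[0,0,0]],
  [[0,0,0],[0,0,0]],
  [[0,0,0],[0,0,0]],
  [[0,0,0],[0,0,0]],
  [[0,0,0],[0,0,0]],
  [[0,0,0],[0,0,0]],
  [[0,0,0],[0,0,0]],
])

```text
clock: 19.67
eef_pos: [0.532, 0.1647, 0.0892]
eef_rot: [0.548, -0.446, 0.448, -0.548]
ft_force: [0.2, 1.8, -1.2]
grip_width: 0.0219
```

```bash
python3 st.py
```

```text
t 19.67 pos mm [531.9785 164.7435  89.2301] yaw 11.55 yaxis [ 0.0017 -0.0017 -1.    ] jaw z 0.0013
F [ 0.2059  1.8322 -1.2226] T [0.2965 0.1765 0.0356] w 21.9 dq 0.002 q [-0.5288  0.6989  0.2745  1.903  -0.3194  0.581   0.1547]
```

Emit:
carry_out([
  [[0,0,-0.08],[0,0,0]],
  [[0,0,-0.05],[0,0,0]],
  [[0,0,0],[0,0,0]],
  [[0,0,0],[0,0,0]],
  [[0,0,0],[0,0,0]],
  [[0,0,0],[0,0,0]],
  [[0,0,0],[0,0,0]],
  [[0,0,0],[0,0,0]],
  [[0,0,0],[0,0,0]],
  [[0,0,0],[0,0,0]],
])

```text
clock: 20.5
eef_pos: [0.532, 0.1647, 0.0892]
eef_rot: [-0.548, 0.446, -0.448, 0.548]
ft_force: [-1.4, 0.7, 1.1]
grip_width: 0.0217
```

```bash
python3 st.py; python3 look.py 5
```

```text
t 20.5 pos mm [532.0195 164.7197  89.2055] yaw 11.56 yaxis [ 0.0017 -0.0011 -1.    ] jaw z 0.0014
F [-1.3914  0.7033  1.1173] T [0.2159 0.3376 0.0635] w 21.7 dq 0.001 q [-0.528   0.6988  0.2739  1.903  -0.3197  0.5808  0.1554]
top plate [530.8 164.9 183.4 106.3 101.7] 2147 65.91093773182988
slope [ 0.00046329 -0.00043678  0.06569269]
side plate [530.1 165.2 190.1 109.8 101.9] 1245 66.54013688996618
slope [0.00728629 0.00494215 0.06207921]
```

View pics/side5.png

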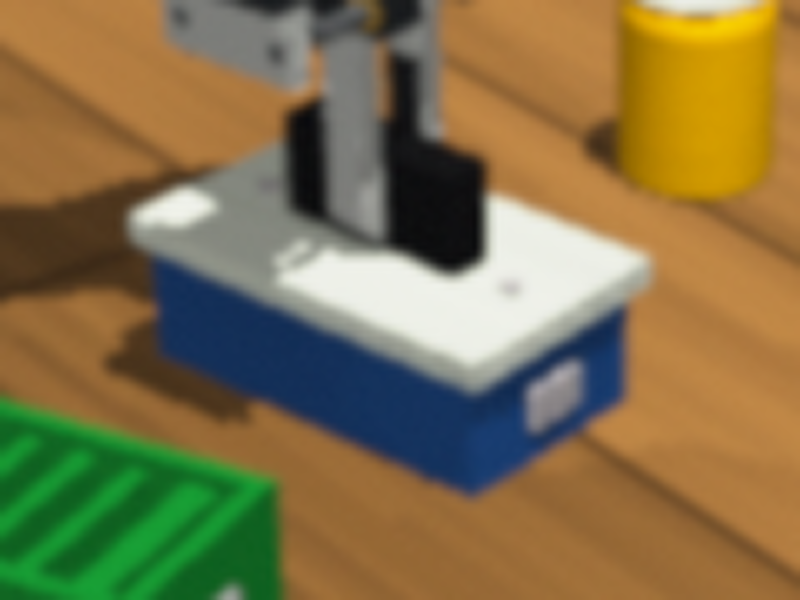

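The side view shows the plate top at 66 mm, flat on the rim with the skirt all round. The weight is now carried by the case, so I release.

Emit:
carry_out([
  [[0,0,0],[0,0,0]],
  [[0,0,0],[0,0,0]],
  [[0,0,0],[0,0,0]],
  [[0,0,0],[0,0,0]],
  [[0,0,0],[0,0,0]],
  [[0,0,0],[0,0,0]],
  [[0,0,0],[0,0,0]],
  [[0,0,0],[0,0,0]],
  [[0,0,0],[0,0,0]],
  [[0,0,0],[0,0,0]],
], claw=0.7)

```text
clock: 21.43
eef_pos: [0.5344, 0.1629, 0.0898]
eef_rot: [-0.547, 0.445, -0.45, 0.548]
ft_force: [0.4, 0.4, 0.5]
grip_width: 0.0661
```

```bash
python3 st.py
```

```text
t 21.43 pos mm [534.3558 162.9033  89.7695] yaw 11.46 yaxis [ 0.0062 -0.0028 -1.    ] jaw z 0.0056
F [0.443  0.4281 0.5194] T [-0.0662  0.0437  0.0146] w 66.1 dq 0.001 q [-0.5272  0.6985  0.2765  1.9019 -0.3184  0.5783  0.1553]
```

Fingers are clear of the handle; rise straight up.

Emit:
carry_out([
  [[-0.1,0.1,0.5],[0,0.3,0]],
  [[0,0,0.8],[0,0,0]],
  [[0,0,1],[0,0,0]],
  [[0,0,1.5],[0,0,0]],
  [[0,0,2],[0,0,0]],
  [[0,0,2],[0,0,0]],
  [[0,0,2],[0,0,0]],
  [[0,0,2],[0,0,0]],
  [[0,0,1],[0,0,0]],
  [[0,0,0],[0,0,0]],
])

```text
clock: 22.27
eef_pos: [0.5327, 0.1633, 0.2311]
eef_rot: [-0.547, 0.447, -0.449, 0.548]
ft_force: [-0.3, -0.5, -0.2]
grip_width: 0.0656
```

Emit:
carry_out([
  [[-2,1.5,0.5],[0,0,0]],
  [[-2,2.5,0.5],[0,0,0]],
  [[-2,2.5,0],[0,0,0]],
  [[-2,2.5,0],[0,0,0]],
  [[-1,2.5,0],[0,0,0]],
  [[0,2.5,0],[0,0,0]],
  [[0,2,0],[0,0,0]],
  [[0,1,0],[0,0,0]],
  [[0,0,0],[0,0,0]],
  [[0,0,0],[0,0,0]],
])

```text
clock: 23.1
eef_pos: [0.4365, 0.3361, 0.2443]
eef_rot: [-0.545, 0.447, -0.451, 0.547]
ft_force: [0.7, -0.3, -0.4]
grip_width: 0.0658
```

```bash
python3 st.py; python3 look.py 6; python3 - <<'E'
import pickle,cv2,numpy as np
from h import *
for n in("top","side"):
  c6=pickle.load(open(n+"6.pkl","rb")); c0=pickle.load(open(n+"0.pkl","rb"))
  W=cloud(c6); m=(np.hypot(W[...,0]-.53,W[...,1]-.165)<.06)&(W[...,2]>.1)&(W[...,2]<.125)
  print(n,"handle top",rect(W[m][:,:2]),np.median(W[m][:,2]),m.sum())
  for k,c in(("0",c0),("6",c6)):
    W=cloud(c);hsv=cv2.cvtColor(c["pixels"],cv2.COLOR_BGR2HSV);H,S=hsv[...,0].astype(int),hsv[...,1]
    red=((H<6)|(H>174))&(S>150); X,Y,Z=[W[...,i] for i in range(3)]; r=(X>.6)&(X<.85)
    for nm,mm in(("jar",red&r&(Y<-.15)&(Z>.07)),("scr",red&r&(Y>-.15)&(Y<.1)),("tin",(H>18)&(H<32)&(S>150)&r&(Y>.13)&(Z>.05))):
      print(n,k,nm,np.round(W[mm].mean(0)*1000,1),mm.sum())
E
```

```text
t 23.1 pos mm [436.5403 336.0599 244.3297] yaw 11.12 yaxis [ 0.0065 -0.0021 -1.    ] jaw z 0.0059
F [ 0.6806 -0.3065 -0.3878] T [-0.0981  0.0173  0.0204] w 65.8 dq 0.006 q [-0.9615  0.4807  0.3738  1.7812 -0.2077  0.9149 -0.3057]
top plate [531.  164.9 183.2 106.4 101.6] 4037 65.87227654965977
slope [-0.00087186  0.00082819  0.06618398]
side plate [530.  165.8 189.3 112.1 101.8] 1228 66.48292216440355
slope [0.00407677 0.00257715 0.06410831]
top handle top (530.9776611328125, 164.37950134277344, 89.73953247070312, 22.313209533691406, 101.4060468673706) 0.11159932430302616 570
top 0 jar [ 721.1 -245.3   84.3] 565
top 0 scr [803.8 -10.   22.9] 393
top 0 tin [726.1 214.3  73.5] 340
top 6 jar [ 721.1 -245.2   84.4] 564
top 6 scr [804.1 -10.1  22.9] 395
top 6 tin [725.9 214.5  74.1] 334
side handle top (531.4391479492188, 163.34112548828125, 93.03329467773438, 28.65749740600586, 102.43014335632324) 0.11110840273804096 260
side 0 jar [ 716.6 -252.3   83.7] 344
side 0 scr [801.8 -16.6  19.8] 244
side 0 tin [731.3 208.3  72.2] 308
side 6 jar [ 716.9 -252.2   83.5] 343
side 6 scr [801.5 -16.9  20.1] 241
side 6 tin [731.7 208.2  72.1] 312
```

View pics/top6.png

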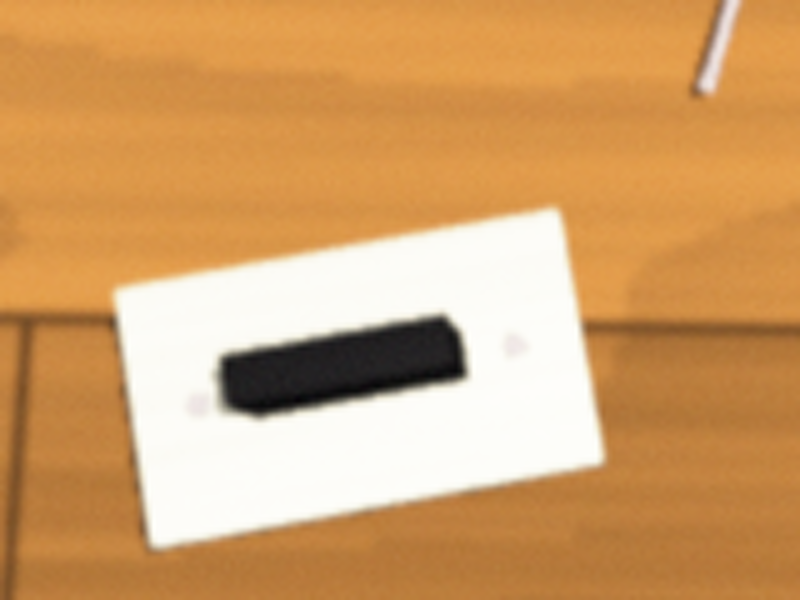

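View pics/side6.png

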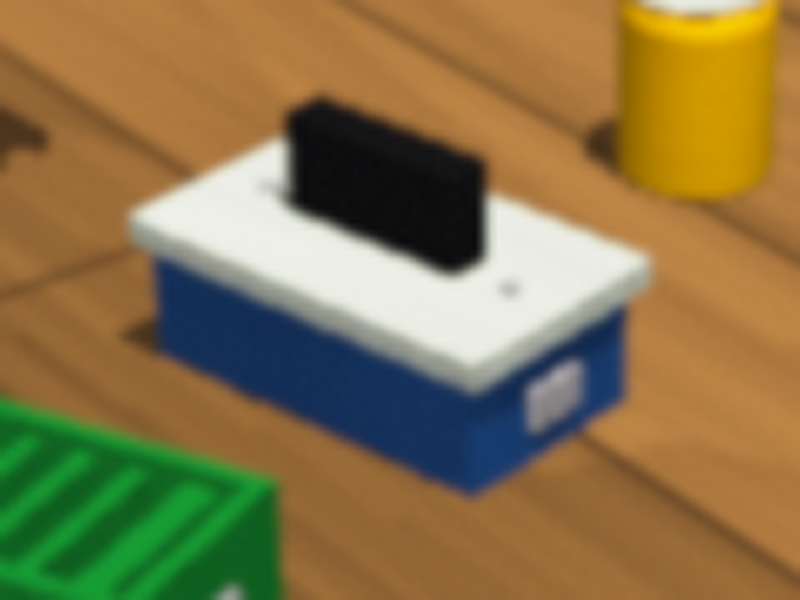

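Both views show the lid home, flat and square, with the skirt around the case and the gripper clear. The bystanders haven't moved. Handing in.

```bash
python3 -c "
from workcell import *
print(finish_job())"
```

```text
the job is handed in; nothing more can be done
None
```

The lid is on the blue case, and I handed the job in at about 23 s of the 64 s allowed. No verdict was reported.

I gripped the grey lid by its handle and lowered the teeth into the rack, which had slid about 8 mm towards +y. I pushed the rack back with up to about 6 N of sideways force until the lid lined up with the case. Then I lowered it until the rim took the weight, opened the gripper and moved the arm clear.

**Last checks:**
- **Height:** the plate top is at about 66 mm and the handle top at about 111.5 mm, so the lid is fully home.
- **Level and square:** the tilt is about 0.001 rad in the top view, and the lid is square to the case within about 0.2°.
- **Centring:** the lid is about 1 mm from the case centre by the top camera.
- **Bystanders:** the jar, screwdriver and tin are all within 1 mm of where they started.

**Disagreement:** the side camera put the lid about 2.4 mm off towards +y, and its tilt fit read about 0.005 rad. Its outlines came out several millimetres too large, so I trusted the top camera. Both readings are within the limits.

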